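# Load a cooling fixture, close and lock its lid

## Task

Lay the finished moulded cover, the one with no sprue standing on it, down into the cooling fixture's nest with its round neck pointing to the front, away from the hinge. Then swing the hinged lid over and lower it gently, without letting it drop, until it is fully closed, and lock it by turning the wing knob clockwise to its stop. Do not drop the cover, and leave the cover with the sprue and the hand tools where they lie.

Things in the scene. Friction and masses are not known exactly. Their poses are not given: they have to be found in the camera images.
- fixture: Aluminium cooling fixture fixed to the bench; base plate 200 (x) x 180 (y) x 15 mm. Origin: centre of its underside; x points from its front to its hinge side, y left, z up. The nest is in the middle, the hinged lid at +x. Under the lid's front edge stand a round rest (x -64, y 62 mm) and the lock post (x -62, y -58 mm), 63 mm high.
- nest (a point): Centre of the top of the black nest pad (84 x 30 mm), 25 mm above the bench; axes as the fixture's. A seated cover has its origin and axes here, with 2.5 mm play to 7 pins, 12 mm thick, tops tapered, 20 mm above the pad: x -34 and 34, y -38.5 and 38.5; x -58.5, y -21 and 21 (neck between them); x 58.5, y 0. Long sides are free for fingers between the pins.
- lid (a joint): Lid angle, rad: 0 fully closed (level, its stop), 1.57 upright, 1.92 open stop. Starts open near upright. Hinge friction 0.15 N m: it stays where left above about 1.25, falls shut below about 1. Plate 10 mm thick, 170 mm wide (y), front edge 168 mm from the hinge axis, 0.3 to 0.5 kg. Closed, its top is 74 mm above the bench, its pads 1 mm over the cover.
- lid_hinge (a point): Middle of the hinge axis: 85 mm behind the fixture's centre (its +x), 69 mm above the bench. Its axes turn with the lid: y along the hinge axis (as the fixture's y), x along the plate away from the lid's free edge, z out of the lid's outer face. Closed, they are the fixture's axes.
- lid_handle (a point): Middle of the bar of the lid's steel bridge handle: round bar 10 mm thick, 70 mm long along the hinge axis, 40 mm off the lid's outer face. In the lid's axes at x -147, y 43, z 45 mm from lid_hinge; 114 mm above the bench when closed. Can be pinched from straight above, lid open or closed (fingers opened 30 mm at most clear the lid); it turns between the fingers as the lid comes down.
- lock (a joint): Turn of the wing knob, rad, clockwise seen on the lid's outer face: at 0 (unlocked) the wing lies along the fixture's x, at 1.57 (locked, its stop) along y. Starts between 0 and 0.3 and stays where left (friction 0.06 N m). It must be below 0.6 while the lid comes down, else its T-foot would not enter the lock post.
- lock_grip (a point): Grip point on the axis of the black wing knob captive in the lid: wing 56 mm long, 13 mm thick, 27 mm high, its top 11 mm above this point, both sides free for fingers. In the lid's axes at x -147, y -58, z 29 mm from lid_hinge; 98 mm above the bench when closed. Its x axis runs along the wing, z along the knob's axis.
- cover: Finished cover: loose light grey plastic housing, rounded block 100 (x) x 60 (y) x 34 mm with a round neck 22 mm thick standing 20 mm out of its -x end; flat top. 0.1 to 0.2 kg. Origin: centre of the block's underside; z up. Grasp across its 60 mm width. Starts upright on the bench to the left or right of the fixture.
- cover_neck (a point): End of the cover's neck, 70 mm from the cover's origin along its -x, 17 mm above its underside.
- cover_sprue: The same cover, still with its tapered sprue standing 40 mm up from its top, total height 74 mm; loose, on the other side of the fixture; to be left alone.
- side_cutters: Side cutters lying flat, 150 mm long, yellow handles; loose. Bystander.
- caliper: Caliper lying flat, 190 mm long; loose. Bystander.
- brush: Brush lying flat, 170 mm long; loose. Bystander.
- scraper: Brass scraper with a black handle, 175 mm long, lying flat; loose. Bystander.
Things that resemble listed ones, but are neither listed nor needed, are in the scene too. What is shaped like the cover but brown or purple is not meant.

How it is judged (in metres and radians):
On the way, in this order (a step that is already met when the one before it is completed fails the run):
1. the finished cover lies home in the nest, neck to the front and let go, the lid still open (z of cover in the frame of nest between -0.003 and 0.003 m and x of cover in the frame of nest between -0.006 and 0.006 m and y of cover in the frame of nest between -0.006 and 0.006 m and x of cover_neck in the frame of nest below -0.06 m and contact force between cover and the fingers below 0.05 N and value of joint lid above 1 rad), for 0.2 s.
2. the lid is fully closed over the seated cover, the knob still unlocked (value of joint lid below 0.03 rad and value of joint lock below 0.6 rad and z of cover in the frame of nest below 0.003 m), for 0.2 s.
3. the knob is turned to its locked stop with the lid closed (value of joint lock above 1.35 rad and value of joint lid below 0.03 rad), for 0.2 s.
At the end, for the whole second after the job is handed in: The finished cover lies at rest in the nest (within 6 mm sideways, 3 mm in height), neck to the front; the lid is within 0.03 rad of closed; the knob is turned to at least 1.35 of its 1.57 rad; the cover with the sprue and the hand tools lie where they were (all of step 3 and z of cover in the frame of nest between -0.003 and 0.003 m and x of cover in the frame of nest between -0.006 and 0.006 m and y of cover in the frame of nest between -0.006 and 0.006 m and x of cover_neck in the frame of nest below -0.06 m and linear speed of cover below 0.02 m/s); the robot touches nothing.
It fails at once if the lid slams: it closes faster than 2.5 rad/s (about 0.35 m/s at the handle) (velocity of joint lid below -2.5 rad/s).
It fails at once if the cover is dropped (falls free, faster than 0.5 m/s) (contact force between cover and anything else below 0.02 N and linear speed of cover above 0.5 m/s).
It fails at once if the cover with the sprue is moved more than 30 mm (distance of cover_sprue from where it was at the start of the episode above 0.03 m).
It fails at once if one of the hand tools is moved more than 40 mm (distance of any of side_cutters, caliper, brush, scraper from where it was at the start of the episode above 0.04 m).
It also fails if it takes over 72 s, if anything falls off the work surface, if the arm or the gripper's body presses on something with over 40 N, if the wrist force passes 120 N, or if a joint passes its speed limit or range.

## Robot

A 7-joint arm with a two-finger parallel gripper is mounted at the origin on the work surface. World frame = base frame: x ahead of the robot, y to its left, z up, the work surface at z = 0. Lengths are in m, angles in degrees, forces in N, time in s.
With the tool pointing down it reaches from about 0.425 to 0.875 m from the base axis. Payload 4.7 kg.
Tool frame: the origin (TCP) lies between the finger pads; the fingertips stand 19 mm ahead of it and the grasp point (between the pads) is the TCP; x points along the fingers, z is the direction in which the jaws open and shut, and the axes are right-handed (so a half turn about x gives the same grasp; the last joint's range is limited). The gripper opens to 87 mm and grips with 3 to 60 N. Pads are 19 mm wide; open, the fingers measure 117 mm over their backs; the gripper's body (75 mm by 190 mm) begins 51 mm behind the grasp point.
Start: joints at [74.49, 18.392, -4.016, 83.108, 1.295, 78.541, -3.26], TCP at [0.183, -0.624, 0.242] pointing down, gripper open.
Joint ranges: [-163.93, 163.93], [-17.29, 119.83], [-79.2, 71.16], [3.27, 140.29], [-89.18, 269.18], [5.43, 117.66], [-154.24, 154.24]. Speed limits (degrees/s): [147.25, 147.25, 180, 180, 180, 180, 180].

## Interface

Orientations are given as [roll, pitch, yaw] about the fixed x, y, z axes, in that order (R = Rz(yaw) Ry(pitch) Rx(roll)).
In Python, from cell import monitor, read_camera, camera_model, env, regions_of gives the robot as it stands. The module is installed in compiled form; this text tells all that it offers.
- The arm moves only by the tool step_arm, never from a script. Its argument "deltas" is a list of rows, each a list of 5 numbers: the gripper's target within -1 to 1 (fully open at 1, half-way at 0, shut at -1), then the shift along the tool's x, y, z in m, then the turn about the tool's x in degrees. A call has 1 to 12 rows; each row is the pose to reach, as a shift and turn from the pose commanded when the call began, along the tool's axes at that moment; what a row does not reach only later rows make up. A row lasts 1/8 s, in which the tool goes at most 62.5 mm and 10.7 degrees, less where a joint would pass 70% of its speed; a pose out of reach is approached as far as the arm can. A call with a gripper value outside its range is refused whole. The fingers move at their own pace and stop on an object; "newtons" is the grip in N (left out, the last holds). Time passes only in rows, so rows that repeat a pose let the fingers close. It gives the time, the measured TCP pose, the force and the opening at its end, in the units of the state.
- monitor.get_obs(): the state, without advancing time (a new reading comes with each control period).
- read_camera(name): name is "scene" or "top"; returns (picture, depth): 384x512x3 uint8, red, green, blue; 384x512 float32, m along the optical axis (not along the pixel's ray), 0 where there is no reading.
- camera_model(name): a dict with "fx", "fy", "cx", "cy" (pixels), "k1" (the pictures are not rectified: a ray, as slopes to the right and down, at radius r is drawn at 1 + k1 r^2 times it, then the intrinsics apply), "xyz" and "attitude" of the camera in the world. Camera axes: x right, y down, z forward; pixel columns grow to the right and rows downward; lengths in m; the calibration is good to about 2 mm. A picture is of the moment at which its call begins. camera_model takes no time and is no camera call.
- env.sign_off(): hands the job in, once; it reports no verdict.
Trained networks look in the newest picture that a camera, given by its name, has taken for a name from the list of things; names that differ only in an ending like _2 or _b are one class to them, and where a whole thing is asked for, a point or a joint stands for the part that bears it (a point fixed in the world has none). Each returns a list of dicts, best first, with "p" (0 to 1); they miss things now and then, are a little off and sometimes report something else, mostly with a low value. They report only what shows in the picture. A call takes as long as a camera call. They do not tell look-alikes from the thing itself.
- regions_of(camera, thing): "pixels" (384x512 bool, what is visible of it) and "pixel" ([column, row] in pixels, amid what is visible of it).
The state is a dict: "time_s": time; "qpos": joint angles; "joint_velocities": joint speeds; "effort": joint torques, N m; "tool_pos": TCP position; "tool_rot": TCP orientation; "force": force on the tool from outside, world axes, zero at the start; "wrist_torque": the same for the moment, N m; "grip_width": finger opening in m.
Only numpy, scipy, OpenCV 4.12 (cv2) and the standard library are available. Lean on these libraries where they do the work, as an engineer would, in place of code of your own. Each camera call takes 0.05 s, during which the arm holds its last target. There are 200 camera calls.

## Working session

There is one attempt and no reset: what is moved stays moved. The work goes in short steps, Python scripts to look and compute and a tool call to move; the robot and the scene stay as the last step left them, time stands still between calls to the robot, and variables do not carry over. Pictures are saved under pics/ and viewed, about 8 in all and at most 12, crops included, and the job is handed in when it is done.

Besides the shell and the picture viewer there is one more tool, called as name(argument=value, ...), one argument or row to a line, values as JSON. step_arm: Moves the arm, as the interface text tells. Its arguments: {"type":"object","properties":{"deltas":{"type":"array"},"newtons":{"type":"number"}},"required":["deltas"]}

```bash
mkdir -p pics
cat > h.py <<'E'
import numpy as np, cv2
from scipy.spatial.transform import Rotation as R
from cell import monitor, read_camera, camera_model, env, regions_of
def rot(a): return R.from_euler('xyz',a,degrees=True).as_matrix()
def cloud(name,depth):
    m=camera_model(name); v,u=np.mgrid[0:384,0:512]
    xd=(u-m['cx'])/m['fx']; yd=(v-m['cy'])/m['fy']; x,y=xd.copy(),yd.copy()
    for _ in range(10):
        s=1+m['k1']*(x*x+y*y); x,y=xd/s,yd/s
    P=np.stack([x*depth,y*depth,depth],-1)
    W=P@rot(m['attitude']).T+np.array(m['xyz']); W[depth<=0]=np.nan
    return W
def shot(name,fn=None):
    p,d=read_camera(name)
    if fn: cv2.imwrite('pics/'+fn,p[:,:,::-1])
    return p,d,cloud(name,d)
def st():
    s=monitor.get_obs()
    for k in ['time_s','qpos','tool_pos','tool_rot','force','grip_width']: print(k,np.round(s[k],4))
E
python3 - <<'E'
from h import *
st()
for c in ['scene','top']:
    m=camera_model(c); print(c,m)
    p,d,W=shot(c,None); 
    cv2.imwrite(f'pics/{c}0.png',p[:,:,::-1]); np.savez(f'{c}0.npz',p=p,W=W)
    for t in ['cover','cover_sprue','fixture','lid','lock','lid_handle','side_cutters','caliper','brush','scraper']:
        for r in regions_of(c,t)[:4]:
            w=W[r['pixels']]; print(c,t,round(r['p'],2),r['pixel'],r['pixels'].sum(),np.round(np.nanmedian(w,0),3),np.round(np.nanmax(w[:,2]),3))
a=cv2.imread('pics/scene0.png'); b=cv2.imread('pics/top0.png')
E
```

```text
time_s 0.0
qpos [74.4886 18.4379 -4.0167 83.174   1.2963 78.5409 -3.2613]
tool_pos [ 0.1825 -0.6233  0.2405]
tool_rot [-176.446    89.8923  109.8752]
force [-0.7175  0.3463 -0.405 ]
grip_width 0.0868
scene {'fx': 347.2797663250318, 'fy': 347.2797663250318, 'cx': 254.06725855341992, 'cy': 193.49197140483744, 'k1': 0.02904795641363868, 'xyz': array([ 1.17119259, -0.02169151,  0.80401175]), 'attitude': array([-135.77398314,    0.44229051,   83.06119899])}
scene cover 0.74 [346.3, 201.3] 639 [0.483 0.333 0.031] 0.037
scene cover 0.67 [411.0, 220.2] 868 [0.586 0.49  0.031] 0.037
scene cover 0.57 [327.5, 164.2] 491 [0.32  0.332 0.031] 0.036
scene cover_sprue 0.69 [131.7, 211.7] 670 [ 0.459 -0.3    0.031] 0.073
scene fixture 0.71 [253.5, 226.6] 4432 [0.631 0.033 0.094] 0.243
scene lid 0.97 [250.1, 209.6] 2726 [0.633 0.036 0.192] 0.243
scene lock 0.6 [228.3, 213.6] 172 [ 0.667 -0.022  0.224] 0.243
scene lock 0.57 [131.7, 212.0] 682 [ 0.46  -0.299  0.031] 0.073
scene lid_handle 0.74 [252.8, 218.3] 2631 [0.633 0.036 0.197] 0.243
scene side_cutters 0.89 [343.8, 244.8] 378 [0.626 0.283 0.009] 0.
[... 830 characters left out ...]
5
top cover_sprue 0.42 [384.0, 159.0] 709 [ 0.602 -0.323  0.018] 0.027
top fixture 0.86 [260.8, 168.7] 5793 [0.571 0.032 0.016] 0.245
top fixture 0.2 [283.4, 118.6] 168 [ 0.647 -0.024  0.224] 0.245
top lid 0.92 [259.3, 128.9] 1561 [0.626 0.038 0.217] 0.245
top lock 0.64 [286.7, 120.7] 157 [ 0.647 -0.024  0.225] 0.245
top lid_handle 0.6 [257.3, 133.9] 1644 [0.626 0.033 0.216] 0.245
top side_cutters 0.61 [174.6, 150.8] 392 [0.623 0.283 0.01 ] 0.016
top caliper 0.88 [312.3, 138.4] 513 [ 0.651 -0.124  0.007] 0.017
top brush 0.96 [381.0, 156.6] 605 [ 0.608 -0.318  0.018] 0.027
top brush 0.67 [254.7, 129.4] 1743 [0.626 0.039 0.216] 0.245
top scraper 0.5 [221.3, 123.5] 179 [0.689 0.144 0.015] 0.222
```

View pics/scene0.png

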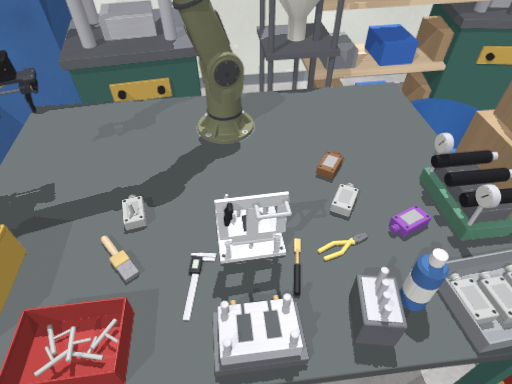

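View pics/top0.png

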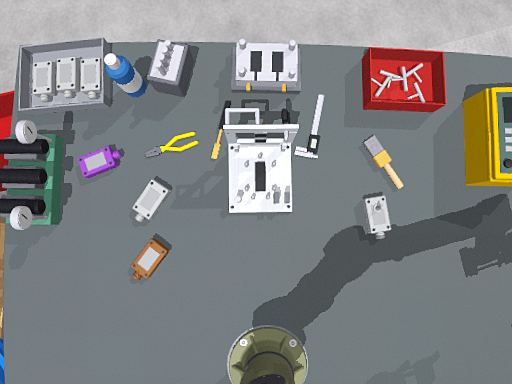

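The scene shows the light grey finished cover at top (150,200), with its neck to the lower left. The sprue cover is at (377,215), and the fixture is at (260,170) with its hinge at the top (+x), lid near upright. Next I'll fit the poses.

```bash
python3 - <<'E'
from h import *
W=np.load('top0.npz')['W']; S=np.load('scene0.npz')['W']
def rect(P):
    r=cv2.minAreaRect(P[:,:2].astype(np.float32)*1000); return np.round(r[0],1),np.round(r[1],1),round(r[2],1)
for n,A in(('top',W),('scene',S)):
    m=(np.abs(A[...,0]-.466)<.09)&(np.abs(A[...,1]-.335)<.09)
    for zs in((.028,.042),(.008,.042)):
        P=A[m&(A[...,2]>zs[0])&(A[...,2]<zs[1])]; print(n,'cover',zs,len(P),rect(P),P.mean(0).round(4),np.median(P[:,2]).round(4))
    m=(np.abs(A[...,0]-.57)<.16)&(np.abs(A[...,1]-.033)<.12)
    P=A[m&(A[...,2]>.011)&(A[...,2]<.02)]; print(n,'plate',len(P),rect(P),P.min(0).round(4),P.max(0).round(4))
    # left/right edges by x bins
    for x in np.arange(.46,.68,.02):
        Q=P[np.abs(P[:,0]-x)<.005]
        if len(Q): print('  x',round(x,3),'y',Q[:,1].min().round(4),Q[:,1].max().round(4))
    for y in np.arange(-.06,.13,.03):
        Q=P[np.abs(P[:,1]-y)<.005]
        if len(Q): print('  y',round(y,3),'x',Q[:,0].min().round(4),Q[:,0].max().round(4))
    L=A[m&(A[...,2]>.1)]
    for z in np.arange(.1,.25,.02):
        Q=L[np.abs(L[:,2]-z)<.005]
        if len(Q): print('  lid z',round(z,3),'x pct',np.percentile(Q[:,0],[1,25,50,75,99]).round(3),'y',np.percentile(Q[:,1],[1,99]).round(3))
E
python3 - <<'E'
import cv2,numpy as np
a=cv2.imread('pics/top0.png')[90:225,130:310]; b=cv2.imread('pics/scene0.png')[170:280,190:380]
a=cv2.resize(a,(480,360),interpolation=2); b=cv2.resize(b,(311,180),interpolation=2)
b=cv2.resize(cv2.imread('pics/scene0.png')[185:265,210:300],(320,284),interpolation=2)
c=np.zeros((360,800,3),np.uint8); c[:,:480]=a; c[:284,480:]=b; cv2.imwrite('pics/crop0.png',c)
E
```

```text
top cover (0.028, 0.042) 745 (array([463.9, 340.4]), array([ 61.7, 114.9]), 57.2) [0.4703 0.3354 0.0328] 0.0328
top cover (0.008, 0.042) 856 (array([462.2, 341.4]), array([ 61.9, 119. ]), 57.6) [0.4674 0.335  0.0312] 0.0325
top plate 3500 (array([585.8,  45.2]), array([292.7, 207.5]), 2.6) [ 0.4387 -0.0617  0.011 ] [0.7279 0.1524 0.0199]
  x 0.46 y -0.0617 0.1148
  x 0.48 y -0.0612 0.1155
  x 0.5 y -0.0611 0.116
  x 0.52 y -0.0608 0.1164
  x 0.54 y -0.0608 0.117
  x 0.56 y -0.0574 0.1204
  x 0.58 y -0.0573 0.1208
  x 0.6 y -0.0568 0.1213
  x 0.62 y -0.0566 0.1506
  x 0.64 y -0.0563 0.1512
  x 0.66 y 0.1459 0.1518
  x 0.68 y 0.1402 0.1524
  y -0.06 x 0.4448 0.6397
  y -0.03 x 0.4443 0.6345
  y 0.0 x 0.4436 0.6274
  y 0.03 x 0.4403 0.6267
  y 0.06 x 0.4397 0.6264
  y 0.09 x 0.4391 0.6282
  y 0.12 x 0.4671 0.6339
  lid z 0.1 x pct [0.619 0.624 0.626 0.629 0.632] y [-0.049  0.094]
  lid z 0.12 x pct [0.618 0.619 0.62  0.62  0.628] y [-0.044  0.116]
  lid z 0.14 x pct [0.619 0.62  0.621 0.623 0.625] y [-0.051  0.114]
  lid z 0.16 x pct [0.62  0.621 0.621 0.625 0.626] y [-0.051  0.115]
  l
[... 918 characters left out ...]
2
  y -0.03 x 0.5273 0.6431
  y 0.0 x 0.4725 0.6433
  y 0.03 x 0.4677 0.6413
  y 0.06 x 0.5313 0.6408
  y 0.09 x 0.4784 0.6386
  y 0.12 x 0.4673 0.637
  lid z 0.1 x pct [0.62  0.625 0.629 0.631 0.635] y [-0.043  0.115]
  lid z 0.12 x pct [0.626 0.63  0.631 0.633 0.636] y [-0.047  0.118]
  lid z 0.14 x pct [0.628 0.63  0.632 0.634 0.636] y [-0.048  0.119]
  lid z 0.16 x pct [0.626 0.632 0.634 0.634 0.636] y [-0.049  0.113]
  lid z 0.18 x pct [0.627 0.631 0.632 0.635 0.636] y [-0.049  0.115]
  lid z 0.2 x pct [0.63  0.632 0.634 0.636 0.671] y [-0.048  0.11 ]
  lid z 0.22 x pct [0.608 0.634 0.64  0.67  0.678] y [-0.046  0.118]
  lid z 0.24 x pct [0.624 0.629 0.633 0.654 0.671] y [-0.042  0.117]
```

View pics/crop0.png

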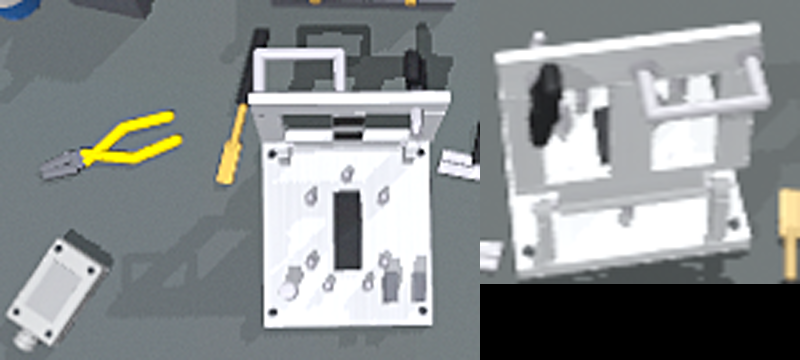

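```bash
cat >> h.py <<'E'
def plan(wps):
    "wps: list of (x,y,z,jawyaw deg mod180 or None); prints tool-frame shifts and turn from measured pose"
    s=monitor.get_obs(); T=rot(s['tool_rot']); p=np.array(s['tool_pos'])
    y0=np.degrees(np.arctan2(T[1,2],T[0,2])); print('jaw yaw',y0.round(2),'q7',round(s['qpos'][6],1),'down',T[:,0].round(3),'tool y',T[:,1].round(3))
    for x,y,z,j in wps:
        t=0 if j is None else -((j-y0+90)%180-90)
        print((x,y,z,j),'->',(T.T@(np.array([x,y,z])-p)).round(4),round(t,2))
E
python3 - <<'E'
from h import *
st()
plan([(.45,-.35,.36,None),(.5,.1,.36,57.4),(.471,.337,.2,57.4)])
E
```

```text
time_s 1.1
qpos [74.4894 18.3917 -4.0171 83.1089  1.2956 78.5424 -3.2616]
tool_pos [ 0.1826 -0.6238  0.2416]
tool_rot [ -55.7058   89.9962 -129.387 ]
force [ 0.2381 -0.22    0.0823]
grip_width 0.0869
jaw yaw -73.68 q7 -3.3 down [-0. -0. -1.] tool y [ 0.96   0.281 -0.   ]
(0.45, -0.35, 0.36, None) -> [-0.1184  0.3335 -0.1877] 0
(0.5, 0.1, 0.36, 57.4) -> [-0.1185  0.508  -0.6055] 48.92
(0.471, 0.337, 0.2, 57.4) -> [ 0.0415  0.5467 -0.8411] 48.92
```

step_arm(
  deltas=[
    [1, -0.03, 0.05, -0.03, -5],
    [1, -0.05, 0.1, -0.055, -10],
    [1, -0.07, 0.15, -0.08, -16],
    [1, -0.09, 0.2, -0.11, -22],
    [1, -0.105, 0.25, -0.14, -27],
    [1, -0.118, 0.3, -0.17, -32],
    [1, -0.118, 0.333, -0.19, -36],
    [1, -0.118, 0.355, -0.24, -42],
    [1, -0.118, 0.38, -0.295, -48],
    [1, -0.118, 0.4, -0.35, -54],
    [1, -0.118, 0.425, -0.4, -60],
    [1, -0.118, 0.445, -0.45, -66],
  ],
)

```text
time_s: 2.6
tool_pos: [0.4833, -0.0649, 0.3598]
tool_rot: [-29.9, 89.9, -37.4]
force: [0.1, 0.0, 0.1]
grip_width: 0.0872
```

Run:
```python
from h import *
st()
plan([(.5,.1,.36,None),(.471,.337,.2,57.4)])
```

```text
time_s 2.6
qpos [ 41.3677  -2.5297 -35.185   92.9181  -1.425   89.0964  -1.2315]
tool_pos [ 0.4833 -0.0649  0.3598]
tool_rot [-29.9261  89.9371 -37.3878]
force [0.1356 0.0151 0.0849]
grip_width 0.0872
jaw yaw -7.46 q7 -1.2 down [ 0.001 -0.001 -1.   ] tool y [ 0.13   0.992 -0.001]
(0.5, 0.1, 0.36, None) -> [-0.0003  0.1656 -0.0049] 0
(0.471, 0.337, 0.2, 57.4) -> [ 0.1595  0.3969 -0.0646] -64.86
```

step_arm(
  deltas=[
    [1, 0, 0.055, -0.005, -8],
    [1, 0, 0.11, -0.008, -16],
    [1, 0, 0.166, -0.012, -24],
    [1, 0, 0.22, -0.02, -33],
    [1, 0.03, 0.27, -0.03, -42],
    [1, 0.07, 0.32, -0.045, -50],
    [1, 0.11, 0.36, -0.055, -58],
    [1, 0.16, 0.385, -0.062, -64.9],
    [1, 0.2, 0.397, -0.0645, -64.9],
    [1, 0.23, 0.397, -0.0645, -64.9],
    [1, 0.23, 0.397, -0.0645, -64.9],
  ],
)

```text
time_s: 3.98
tool_pos: [0.471, 0.334, 0.1274]
tool_rot: [152.1, 89.7, -150.7]
force: [0.1, -0.1, -0.1]
grip_width: 0.087
```

Run:
```python
from h import *
st()
a=shot('top')[0]; b=shot('scene')[0]
c=np.zeros((400,800,3),np.uint8)
c[:,:400]=cv2.resize(a[120:280,80:240],(400,400),interpolation=2); c[:,400:]=cv2.resize(b[120:260,270:410],(400,400),interpolation=2)
cv2.imwrite('pics/hover1.png',c[:,:,::-1])
plan([(.471,.337,.025,57.4)])
```

```text
time_s 3.975
qpos [  7.3108  23.6921 -55.0198  99.9157  20.7722  67.633    3.6325]
tool_pos [0.471  0.334  0.1274]
tool_rot [ 152.0601   89.7231 -150.6953]
force [ 0.1392 -0.0688 -0.0809]
grip_width 0.087
jaw yaw 57.2 q7 3.6 down [ 0.001  0.001 -1.   ] tool y [-0.841  0.542 -0.   ]
(0.471, 0.337, 0.025, 57.4) -> [0.1055 0.0025 0.0003] -0.2
```

View pics/hover1.png

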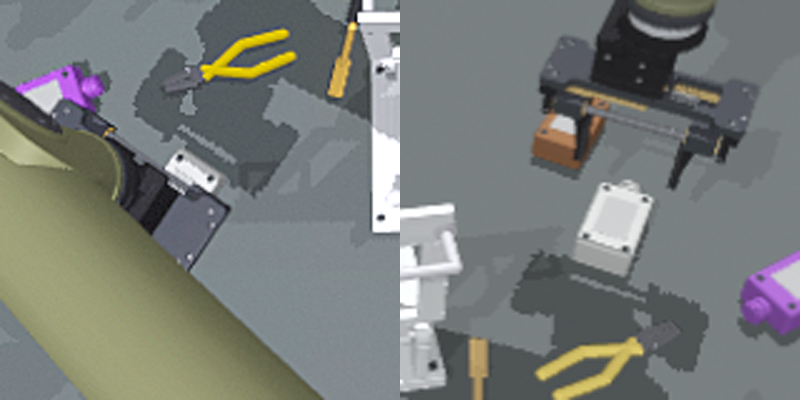

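step_arm(
  deltas=[
    [1, 0.04, 0.0025, 0, 0],
    [1, 0.08, 0.0025, 0, 0],
    [1, 0.095, 0.0025, 0, 0],
    [1, 0.103, 0.0025, 0, 0],
    [1, 0.103, 0.0025, 0, 0],
  ],
  newtons=20,
)

```text
time_s: 4.7
tool_pos: [0.471, 0.3369, 0.0276]
tool_rot: [-27.4, 89.9, 29.8]
force: [-0.5, 0.0, -0.1]
grip_width: 0.0873
```

step_arm(
  deltas=[
    [-0.2, 0, 0, 0, 0],
    [-0.2, 0, 0, 0, 0],
    [-0.2, 0, 0, 0, 0],
    [-0.2, 0, 0, 0, 0],
    [-0.2, 0, 0, 0, 0],
    [-0.2, 0, 0, 0, 0],
  ],
  newtons=20,
)

```text
time_s: 5.45
tool_pos: [0.4706, 0.3367, 0.0269]
tool_rot: [-28.1, 90.0, 29.1]
force: [0.2, 0.5, 2.9]
grip_width: 0.06
```

Run:
```python
from h import *
st()
p,d,W=shot('scene')
A=W;m=(np.abs(A[...,0]-.471)<.12)&(np.abs(A[...,1]-.337)<.12)
for r in regions_of('scene','cover')[:4]:
    P=W[r['pixels']]; P=P[(P[:,2]>.008)&(P[:,2]<.042)]
    print(r['p'],r['pixel'],np.round(cv2.minAreaRect(P[:,:2].astype(np.float32)*1000)[0],1),cv2.minAreaRect(P[:,:2].astype(np.float32)*1000)[1:],P.mean(0))
plan([(.54,.029,.1,92)])
```

```text
time_s 5.45
qpos [  3.0019  30.6022 -50.497  104.4966  27.5975  58.0249  -1.4691]
tool_pos [0.4706 0.3367 0.0269]
tool_rot [-28.1115  89.9557  29.1058]
force [0.1742 0.4944 2.8652]
grip_width 0.06
0.8 [345.4, 203.0] [466.  338.3] ((64.63796997070312, 111.42671966552734), 57.695072174072266) [0.48444331 0.32845274 0.02895989]
0.72 [410.4, 220.9] [579.5 491.3] ((61.219913482666016, 121.72557067871094), 22.169492721557617) [0.58398094 0.49154782 0.02878005]
0.37 [228.4, 211.7] [0. 0.] ((0.0, 0.0), 0.0) [nan nan nan]
jaw yaw 57.22 q7 -1.5 down [ 0.001  0.    -1.   ] tool y [-0.841  0.541 -0.   ]
(0.54, 0.029, 0.1, 92) -> [-0.0732 -0.225  -0.2211] -34.78<stdin>:7: RuntimeWarning: Mean of empty slice.
  ret = um.true_divide(
```

step_arm(
  deltas=[
    [-0.2, -0.02, 0, 0, 0],
    [-0.2, -0.05, 0, 0, 0],
    [-0.2, -0.09, -0.01, -0.01, 0],
    [-0.2, -0.12, -0.03, -0.03, -3],
    [-0.2, -0.13, -0.06, -0.06, -8],
    [-0.2, -0.13, -0.09, -0.09, -13],
    [-0.2, -0.13, -0.12, -0.12, -18],
    [-0.2, -0.13, -0.15, -0.15, -24],
    [-0.2, -0.13, -0.18, -0.175, -29],
    [-0.2, -0.13, -0.205, -0.2, -34.8],
    [-0.2, -0.13, -0.225, -0.221, -34.8],
    [-0.2, -0.13, -0.225, -0.221, -34.8],
  ],
)

```text
time_s: 7.05
tool_pos: [0.5398, 0.0259, 0.1567]
tool_rot: [143.3, 89.9, -124.9]
force: [0.5, 0.3, -2.1]
grip_width: 0.0598
```

Run:
```python
from h import *
st()
a,_,A=shot('top'); b,_,B=shot('scene')
c=np.zeros((400,800,3),np.uint8)
c[:,:400]=cv2.resize(a[100:240,190:330],(400,400),interpolation=2); c[:,400:]=cv2.resize(b[150:270,190:310],(400,400),interpolation=2)
cv2.imwrite('pics/hover2.png',c[:,:,::-1])
for n,W in(('top',A),('scene',B)):
    m=(np.abs(W[...,0]-.54)<.1)&(np.abs(W[...,1]-.029)<.09)
    P=W[m&(W[...,2]>.158)&(W[...,2]<.19)&(W[...,0]<.6)]; print(n,len(P))
    if len(P)>10: print(P.min(0),P.max(0),cv2.minAreaRect(P[:,:2].astype(np.float32)*1000))
plan([(.54,.029,.1,92)])
```

```text
time_s 7.05
qpos [ 46.3309  17.0315 -59.4494 103.3614  15.7736  68.6022  73.8578]
tool_pos [0.5398 0.0259 0.1567]
tool_rot [ 143.3272   89.9253 -124.9351]
force [ 0.4708  0.3296 -2.0589]
grip_width 0.0598
top 16
[0.48927484 0.04701135 0.15883821] [0.50865673 0.05225197 0.16344091] ((498.96502685546875, 49.66089630126953), (19.508874893188477, 4.857728481292725), 1.4569193124771118)
scene 392
[ 0.48793063 -0.01485028  0.15804769] [0.55619969 0.07210556 0.18728423] ((523.6979370117188, 25.36174774169922), (67.39147186279297, 86.44139099121094), 7.097782135009766)
jaw yaw 92.02 q7 73.8 down [-0.  0. -1.] tool y [-0.999 -0.035  0.   ]
(0.54, 0.029, 0.1, 92) -> [ 0.0569 -0.0006 -0.0007] 0.02
```

View pics/hover2.png

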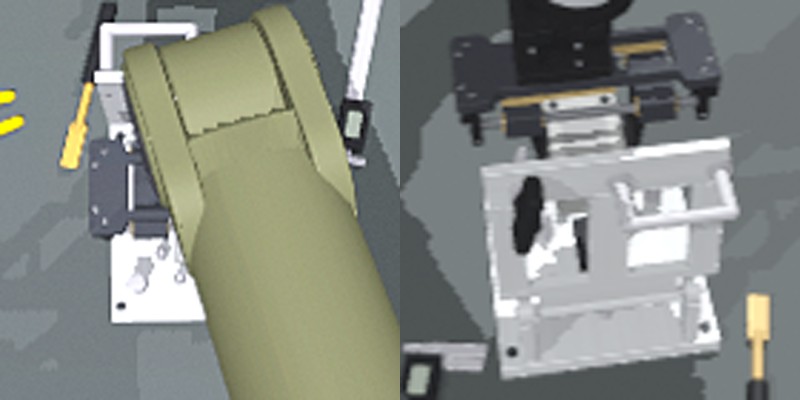

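The scene view shows the cover held over the fixture behind the lid, with the neck side to the front. I'll refine the nest centre from the black pad in the first top picture.

Run:
```python
from h import *
f=np.load('top0.npz'); p,W=f['p'],f['W']
g=p.max(2).astype(int)
sub=np.zeros_like(g,bool); sub[155:200,248:275]=True
ws=None
for th in(60,90,120):
    m=(g<th)&sub
    n,l,s,c=cv2.connectedComponentsWithStats(m.astype(np.uint8)); i=1+s[1:,4].argmax(); m=l==i
    P=W[m]; 
    print(th,s[i],P.mean(0).round(4),((P.min(0)+P.max(0))/2).round(4),cv2.minAreaRect(P[:,:2].astype(np.float32)*1000))
# cover: bright mask
m=(W[...,2]>.029)&(W[...,2]<.042)&(np.abs(W[...,0]-.47)<.09)&(np.abs(W[...,1]-.337)<.09)
P=W[m][:,:2]*1000; a=np.radians(-32.6)
u=P@[np.cos(a),np.sin(a)]; v=P@[-np.sin(a),np.cos(a)]
print('u',np.percentile(u,[0,1,50,99,100]),'v',np.percentile(v,[0,1,50,99,100]))
us=np.arange(u.min(),u.max(),4); print([(int(x),int((np.abs(u-x)<2).sum())) for x in us])
for (x,y) in((.4706,.3367),(.4702,.3363)): print('uv',x*1000*np.cos(a)+y*1000*np.sin(a), -x*1000*np.sin(a)+y*1000*np.cos(a))
```

```text
60 [263 162   2  11  12] [0.5687 0.0179 0.0243] [0.5679 0.019  0.0239] ((567.8687744140625, 18.941503524780273), (28.46913719177246, 2.871533155441284), 1.5622038841247559)
90 [256 162  10  29 261] [nan nan nan] [nan nan nan] ((542.169189453125, 26.903839111328125), (79.78620910644531, 25.86409568786621), 1.1323002576828003)
120 [255 162  11  29 290] [nan nan nan] [nan nan nan] ((542.083984375, 28.209304809570312), (80.01393127441406, 28.637802124023438), 1.4948465824127197)
u [159.30979835 167.53834015 216.13153082 263.41275547 264.86606851] v [505.98256998 507.25108692 536.02081657 566.17031902 567.56907095]
[(159, 1), (163, 1), (167, 15), (171, 29), (175, 28), (179, 29), (183, 26), (187, 28), (191, 31), (195, 28), (199, 32), (203, 32), (207, 32), (211, 28), (215, 31), (219, 29), (223, 27), (227, 32), (231, 31), (235, 27), (239, 31), (243, 29), (247, 32), (251, 29), (255, 30), (259, 32), (263, 23)]
uv 215.0539747197529 537.1992534965364
uv 214.93250207495274 536.6467642237308
```

Run:
```python
from h import *
st(); plan([(.5412,.0283,.09,91.9),(.5412,.0283,.0525,91.9)])
```

```text
time_s 7.15
qpos [ 46.1582  17.0115 -59.6245 103.4047  15.6993  68.5649  73.8181]
tool_pos [0.5394 0.0296 0.1569]
tool_rot [ 31.6107  89.9663 123.6328]
force [-0.4329  0.762  -0.6721]
grip_width 0.0602
jaw yaw 92.02 q7 73.8 down [-0.  0. -1.] tool y [-0.999 -0.035  0.   ]
(0.5412, 0.0283, 0.09, 91.9) -> [ 0.0669 -0.0018 -0.0014] 0.12
(0.5412, 0.0283, 0.0525, 91.9) -> [ 0.1044 -0.0018 -0.0014] 0.12
```

step_arm(
  deltas=[
    [-0.2, 0.02, -0.0018, -0.0014, 0],
    [-0.2, 0.045, -0.0018, -0.0014, 0],
    [-0.2, 0.065, -0.0018, -0.0014, 0],
    [-0.2, 0.067, -0.0018, -0.0014, 0],
    [-0.2, 0.067, -0.0018, -0.0014, 0],
  ],
)

```text
time_s: 7.78
tool_pos: [0.5418, 0.0281, 0.0896]
tool_rot: [-18.5, 90.0, 73.5]
force: [0.6, 0.1, -1.5]
grip_width: 0.0597
```

Run:
```python
from h import *
st(); plan([(.5412,.0283,.0525,91.9)])
```

```text
time_s 7.775
qpos [ 42.7981  22.1767 -56.6682 106.9111  20.8869  62.0948  70.1209]
tool_pos [0.5418 0.0281 0.0896]
tool_rot [-18.5343  89.9792  73.5283]
force [ 0.5951  0.1058 -1.5257]
grip_width 0.0597
jaw yaw 92.06 q7 70.1 down [ 0.  0. -1.] tool y [-0.999 -0.036 -0.   ]
(0.5412, 0.0283, 0.0525, 91.9) -> [0.0371 0.0006 0.0002] 0.16
```

step_arm(
  deltas=[
    [-0.2, 0.006, 0.0005, 0, 0],
    [-0.2, 0.011, 0.0005, 0, 0],
    [-0.2, 0.015, 0.0005, 0, 0],
    [-0.2, 0.018, 0.0005, 0, 0],
    [-0.2, 0.021, 0.0005, 0, 0],
    [-0.2, 0.024, 0.0005, 0, 0],
    [-0.2, 0.024, 0.0005, 0, 0],
  ],
)

```text
time_s: 8.65
tool_pos: [0.5411, 0.0279, 0.0654]
tool_rot: [8.4, 90.0, 100.5]
force: [-0.0, 0.5, -0.7]
grip_width: 0.06
```

step_arm(
  deltas=[
    [-0.2, 0.003, 0, 0, 0],
    [-0.2, 0.006, 0, 0, 0],
    [-0.2, 0.009, 0, 0, 0],
    [-0.2, 0.011, 0, 0, 0],
    [-0.2, 0.012, 0, 0, 0],
    [-0.2, 0.013, 0, 0, 0],
    [-0.2, 0.013, 0, 0, 0],
  ],
)

```text
time_s: 9.52
tool_pos: [0.5413, 0.0292, 0.0526]
tool_rot: [-18.6, 89.9, 73.5]
force: [0.7, 5.5, 2.1]
grip_width: 0.0598
```

step_arm(
  deltas=[
    [-0.2, 0.0005, 0, 0.001, 0],
    [-0.2, 0.0012, 0, 0.001, 0],
    [-0.2, 0.0012, 0, 0.001, 0],
  ],
)

```text
time_s: 9.9
tool_pos: [0.5413, 0.0293, 0.0519]
tool_rot: [-33.3, 90.0, 58.7]
force: [-1.5, 4.2, 6.0]
grip_width: 0.0597
```

step_arm(
  deltas=[
    [0.5, 0, 0, 0, 0],
    [0.8, 0, 0, 0, 0],
    [0.8, 0, 0, 0, 0],
    [0.8, 0, 0, 0, 0],
    [0.8, -0.02, 0, 0, 0],
    [0.8, -0.06, 0, 0, 0],
    [0.8, -0.12, 0, 0, 0],
    [0.8, -0.17, 0.03, 0, 0],
    [0.8, -0.22, 0.06, 0, 0],
    [0.8, -0.28, 0.08, 0, 0],
    [0.8, -0.28, 0.08, 0, 0],
  ],
)

```text
time_s: 11.28
tool_pos: [0.4626, 0.0268, 0.3366]
tool_rot: [-131.6, 89.3, -39.6]
force: [-1.0, -0.5, 0.0]
grip_width: 0.0783
```

Run:
```python
from h import *
st()
a,_,A=shot('top'); b,_,B=shot('scene')
for n,W in(('top',A),('scene',B)):
    m=(np.abs(W[...,0]-.54)<.08)&(np.abs(W[...,1]-.029)<.06)
    P=W[m&(W[...,2]>.052)&(W[...,2]<.066)]; print(n,len(P))
    if len(P)>10: print(P.min(0),P.max(0),np.median(P[:,2]),cv2.minAreaRect(P[:,:2].astype(np.float32)*1000))
    for t in('lid_handle','lock'):
        for r in regions_of(n,t)[:2]:
            Q=W[r['pixels']]; print(n,t,r['p'],r['pixel'],np.nanmedian(Q,0).round(4))
    m=(W[...,0]>.6)&(W[...,0]<.72)&(np.abs(W[...,1]-.029)<.11)&(W[...,2]>.19)&(W[...,2]<.26)
    np.savez(n+'1.npz',W=W,p=a if n=='top' else b)
    H=W[m&(W[...,0]>.655)&(W[...,1]>.03)&(W[...,1]<.115)]; print('bar',len(H),np.median(H,0).round(4) if len(H) else 0, H.min(0),H.max(0))
c=np.zeros((400,800,3),np.uint8)
c[:,:400]=cv2.resize(a[90:230,190:330],(400,400),interpolation=2); c[:,400:]=cv2.resize(b[170:290,190:310],(400,400),interpolation=2)
cv2.imwrite('pics/placed.png',c[:,:,::-1])
```

```text
time_s 11.275
qpos [ 63.0531 -10.2965 -60.8438  97.9084  -8.592   86.647   95.0596]
tool_pos [0.4626 0.0268 0.3366]
tool_rot [-131.641    89.3308  -39.6119]
force [-1.0247 -0.4885  0.0171]
grip_width 0.0783
top 0
top lid_handle 0.79 [255.5, 124.3] [0.6292 0.0359 0.2222]
top lid_handle 0.35 [380.8, 157.8] [ 0.6064 -0.3185  0.0185]
top lock 0.61 [316.5, 114.7] [ 0.722  -0.1357  0.0059]
top lock 0.53 [285.3, 118.7] [ 0.6486 -0.0235  0.23  ]
bar 182 [0.6715 0.076  0.2185] [0.65538687 0.03876192 0.21307827] [0.67765876 0.11498205 0.22275459]
scene 210
[ 5.07733348e-01 -4.61810542e-04  5.23768174e-02] [0.58723859 0.06088895 0.06107687] 0.05699425594088853 ((546.35595703125, 29.747934341430664), (79.76668548583984, 58.840110778808594), 2.901947021484375)
scene lid_handle 0.69 [253.6, 216.5] [0.6328 0.0383 0.1971]
scene lid_handle 0.46 [118.9, 262.0] [ 0.6142 -0.3151  0.0164]
scene lock 0.68 [226.6, 214.5] [ 0.6657 -0.0228  0.2207]
scene lock 0.68 [298.1, 272.7] [0.7001 0.1426 0.013 ]
bar 189 [0.6744 0.0744 0.2166] [0.65541079 0.03925143 0.20957112] [0.67909419 0.11496388 0.22083319]
```

View pics/placed.png

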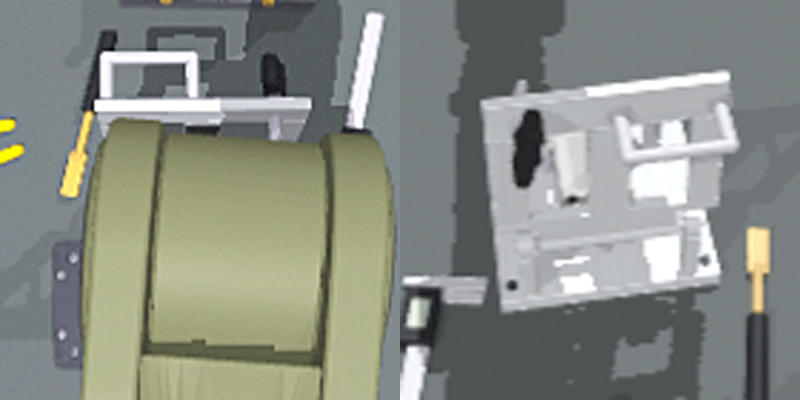

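The cover lies in the nest: its block shows through the lid windows at scene crop (570,165), 59 mm wide at nest height. Next is the handle.

Run:
```python
from h import *
plan([(.674,.0762,.31,2),(.674,.0762,.215,2)])
```

```text
jaw yaw 92.07 q7 95.0 down [-0.003  0.002 -1.   ] tool y [-0.999 -0.036  0.003]
(0.674, 0.0762, 0.31, 2) -> [ 0.0195 -0.2151  0.0425] -89.93
(0.674, 0.0762, 0.215, 2) -> [ 0.1145 -0.2153  0.0424] -89.93
```

step_arm(
  deltas=[
    [0.8, 0, 0, 0, 10],
    [0.3, 0, -0.01, 0, 20],
    [-0.36, 0, -0.03, 0.005, 30],
    [-0.36, 0, -0.06, 0.01, 40],
    [-0.36, 0, -0.09, 0.015, 50],
    [-0.36, 0, -0.12, 0.02, 60],
    [-0.36, 0, -0.15, 0.03, 70],
    [-0.36, 0, -0.18, 0.04, 80],
    [-0.36, 0, -0.2, 0.0425, 90],
    [-0.36, 0.01, -0.215, 0.0425, 90],
    [-0.36, 0.02, -0.215, 0.0425, 90],
    [-0.36, 0.02, -0.215, 0.0425, 90],
  ],
)

```text
time_s: 13.08
tool_pos: [0.6735, 0.0752, 0.3094]
tool_rot: [-176.0, 89.8, -173.9]
force: [-0.2, -0.4, 0.8]
grip_width: 0.0279
```

Run:
```python
from h import *
st(); plan([(.674,.0762,.216,2)])
b,_,B=shot('scene'); a,_,A=shot('top')
c=np.zeros((400,800,3),np.uint8)
c[:,400:]=cv2.resize(b[150:270,190:310],(400,400),interpolation=2); c[:,:400]=cv2.resize(a[80:220,190:330],(400,400),interpolation=2)
cv2.imwrite('pics/handle.png',c[:,:,::-1])
```

```text
time_s 13.075
qpos [ 27.7602  30.3268 -56.2336  70.7313  24.7629  91.3321 -21.8289]
tool_pos [0.6735 0.0752 0.3094]
tool_rot [-176.0393   89.7995 -173.916 ]
force [-0.2216 -0.3898  0.8023]
grip_width 0.0279
jaw yaw 2.12 q7 -21.8 down [-0.003 -0.    -1.   ] tool y [-0.037  0.999 -0.   ]
(0.674, 0.0762, 0.216, 2) -> [0.0934 0.001  0.0009] 0.12
```

View pics/handle.png

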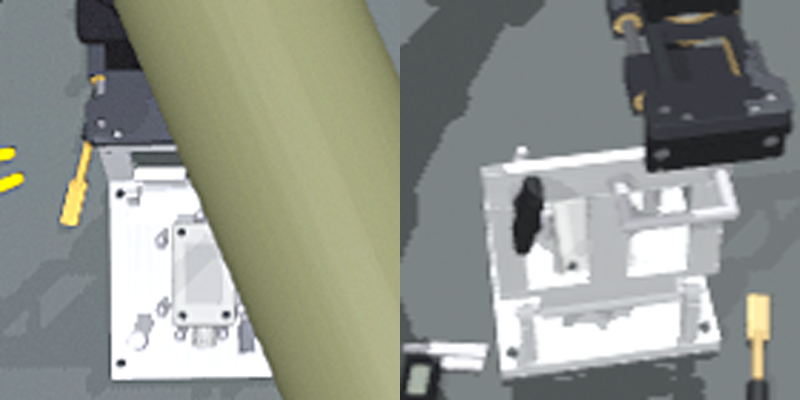

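The top view shows the cover seated with its neck at (203,335), between the front pins. The gripper is over the handle bar, so I'm descending to pinch it.

step_arm(
  deltas=[
    [-0.36, 0.03, 0.001, 0.0005, 0],
    [-0.36, 0.06, 0.001, 0.0005, 0],
    [-0.36, 0.08, 0.001, 0.0005, 0],
    [-0.36, 0.09, 0.001, 0.0005, 0],
    [-0.36, 0.093, 0.001, 0.0005, 0],
    [-0.36, 0.093, 0.001, 0.0005, 0],
  ],
  newtons=12,
)

```text
time_s: 13.92
tool_pos: [0.6753, 0.0769, 0.2191]
tool_rot: [6.2, 89.9, 8.2]
force: [-0.1, 0.5, -0.2]
grip_width: 0.0276
```

step_arm(
  deltas=[
    [-1, 0, 0, 0, 0],
    [-1, 0, 0, 0, 0],
    [-1, 0, 0, 0, 0],
    [-1, 0, 0, 0, 0],
    [-1, 0, 0, 0, 0],
  ],
  newtons=12,
)

```text
time_s: 14.55
tool_pos: [0.675, 0.0769, 0.2184]
tool_rot: [99.2, 90.0, 101.3]
force: [-1.8, -0.2, 0.3]
grip_width: 0.0094
```

```bash
cat > arc.py <<'E'
from h import *
import sys
# args: hinge x,z (at handle y), yaw 2deg ; list of angles from current to target
hx,hz,a0,a1,n=map(float,sys.argv[1:6])
s=monitor.get_obs(); T=rot(s['tool_rot'])
f=lambda a:np.array([-.147*np.cos(a)+.045*np.sin(a),.147*np.sin(a)+.045*np.cos(a)])
for a in np.linspace(a0,a1,int(n)+1)[1:]:
    d=f(a)-f(a0); w=np.array([d[0]*np.cos(np.radians(2)),d[0]*np.sin(np.radians(2)),d[1]])
    print(round(a,3),(T.T@w).round(4))
p=np.array(s['tool_pos']); print('tcp',p.round(4),'expected',hx+f(a0)[0],hz+f(a0)[1])
E
python3 - <<'E'
from h import *
st()
E
python3 arc.py .6255 .069 1.595 0.7 12
```

```text
time_s 14.55
qpos [ 28.6385  32.5462 -55.1005  78.8207  26.4535  82.0366 -23.6689]
tool_pos [0.675  0.0769 0.2184]
tool_rot [ 99.2332  89.9966 101.2592]
force [-1.8045 -0.1803  0.2846]
grip_width 0.0094
1.52 [-0.0032  0.     -0.011 ]
1.446 [-0.0056  0.     -0.0222]
1.371 [-0.0071  0.     -0.0336]
1.297 [-0.0078  0.     -0.045 ]
1.222 [-0.0077  0.     -0.0565]
1.148 [-0.0066  0.     -0.0679]
1.073 [-0.0048  0.     -0.0792]
0.998 [-0.0021  0.     -0.0903]
0.924 [ 0.0015  0.     -0.1013]
0.849 [ 5.800e-03  1.000e-04 -1.119e-01]
0.775 [ 1.090e-02  1.000e-04 -1.221e-01]
0.7 [ 1.68e-02  1.00e-04 -1.32e-01]
tcp [0.675  0.0769 0.2184] expected 0.6740444123302645 0.21486788553862451
```

step_arm(
  deltas=[
    [-1, -0.003, 0, -0.011, 0],
    [-1, -0.0055, 0, -0.022, 0],
    [-1, -0.007, 0, -0.0335, 0],
    [-1, -0.008, 0, -0.045, 0],
    [-1, -0.0075, 0, -0.0565, 0],
    [-1, -0.0065, 0, -0.068, 0],
    [-1, -0.005, 0, -0.079, 0],
    [-1, -0.002, 0, -0.09, 0],
    [-1, 0.0015, 0, -0.1015, 0],
    [-1, 0.006, 0, -0.112, 0],
    [-1, 0.011, 0, -0.122, 0],
    [-1, 0.017, 0, -0.132, 0],
  ],
)

```text
time_s: 16.05
tool_pos: [0.542, 0.0727, 0.2007]
tool_rot: [137.8, 89.9, 139.8]
force: [-1.3, 5.2, 1.6]
grip_width: 0.0098
```

```bash
python3 - <<'E'
from h import *
st()
p,d,W=shot('scene'); 
m=(W[...,0]>.44)&(W[...,0]<.66)&(np.abs(W[...,1]-.029)<.08)&(W[...,2]>.075)&(W[...,2]<.2)
P=W[m]
for x in np.arange(.49,.64,.02):
    Q=P[np.abs(P[:,0]-x)<.004]; print(round(x,2),len(Q),np.percentile(Q[:,2],[10,50,90]).round(3) if len(Q) else '')
E
python3 arc.py .6255 .069 .7 0 12
```

```text
time_s 16.05
qpos [ 43.8908  16.1198 -62.4675  99.4505  14.8152  73.5137 -19.8805]
tool_pos [0.542  0.0727 0.2007]
tool_rot [137.7562  89.9292 139.8017]
force [-1.2556  5.2159  1.5705]
grip_width 0.0098
0.49 0 
0.51 123 [0.171 0.175 0.179]
0.53 112 [0.153 0.159 0.164]
0.55 139 [0.135 0.141 0.188]
0.57 107 [0.118 0.122 0.126]
0.59 100 [0.1   0.105 0.108]
0.61 218 [0.083 0.087 0.091]
0.63 52 [0.075 0.076 0.077]
0.642 [ 0.0051  0.     -0.0074]
0.583 [ 0.0106  0.     -0.0144]
0.525 [ 0.0166  0.     -0.0212]
0.467 [ 0.0229  0.     -0.0275]
0.408 [ 0.0296  0.0001 -0.0335]
0.35 [ 0.0366  0.0001 -0.0391]
0.292 [ 0.0439  0.0001 -0.0443]
0.233 [ 0.0515  0.0001 -0.049 ]
0.175 [ 0.0594  0.0001 -0.0533]
0.117 [ 0.0675  0.0001 -0.0571]
0.058 [ 0.0758  0.0001 -0.0604]
0.0 [ 0.0843  0.0001 -0.0633]
tcp [0.5403 0.0726 0.1997] expected 0.5420579943948762 0.19811789845174257
```

step_arm(
  deltas=[
    [-1, 0.005, 0, -0.0075, 0],
    [-1, 0.0105, 0, -0.0145, 0],
    [-1, 0.0165, 0, -0.021, 0],
    [-1, 0.023, 0, -0.0275, 0],
    [-1, 0.0295, 0, -0.0335, 0],
    [-1, 0.0365, 0, -0.039, 0],
    [-1, 0.044, 0, -0.0445, 0],
    [-1, 0.0515, 0, -0.049, 0],
    [-1, 0.0595, 0, -0.0535, 0],
    [-1, 0.0675, 0, -0.057, 0],
    [-1, 0.075, 0, -0.06, 0],
    [-1, 0.0805, 0, -0.062, 0],
  ],
)

```text
time_s: 17.6
tool_pos: [0.4788, 0.0706, 0.1192]
tool_rot: [162.2, 89.8, 164.3]
force: [-3.9, 6.0, 0.3]
grip_width: 0.0093
```

step_arm(
  deltas=[
    [-1, 0.002, 0, -0.0005, 0],
    [-1, 0.004, 0, -0.001, 0],
    [-1, 0.006, 0, -0.001, 0],
    [-1, 0.006, 0, -0.001, 0],
  ],
)

```text
time_s: 18.1
tool_pos: [0.4767, 0.0705, 0.1128]
tool_rot: [170.0, 89.6, 172.1]
force: [-5.3, 6.0, -1.9]
grip_width: 0.0096
```

```bash
cat > lid.py <<'E'
from h import *
st()
p,d,W=shot('scene'); 
m=(W[...,0]>.46)&(W[...,0]<.62)&(W[...,1]>-.045)&(W[...,1]<.11)&(W[...,2]>.066)&(W[...,2]<.085)
P=W[m]; c,_,_,_=np.linalg.lstsq(np.c_[P,np.ones(len(P))][:,[0,1,3]],P[:,2],rcond=None); print('lid plane',len(P),c,'z range',[ (round(x,2),np.median(P[np.abs(P[:,0]-x)<.006,2]).round(4)) for x in (.47,.5,.54,.58,.61)])
E
python3 lid.py
```

```text
time_s 18.1
qpos [ 47.8084  12.1557 -63.6846 113.2887  12.1619  62.1406 -19.1178]
tool_pos [0.4767 0.0705 0.1128]
tool_rot [170.0165  89.633  172.0703]
force [-5.2774  5.9546 -1.88  ]
grip_width 0.0096
lid plane 1371 [-0.00538687 -0.00099388  0.07532114] z range [(0.47, np.float64(0.0732)), (0.5, np.float64(0.0724)), (0.54, np.float64(0.0722)), (0.58, np.float64(0.0723)), (0.61, np.float64(0.0721))]
```

step_arm(
  deltas=[
    [-1, 0.002, 0, 0, 0],
    [-1, 0.004, 0, 0, 0],
    [-1, 0.005, 0, 0, 0],
    [-1, 0.005, 0, 0, 0],
  ],
)

```text
time_s: 18.65
tool_pos: [0.4765, 0.0698, 0.1092]
tool_rot: [-170.3, 89.5, -168.3]
force: [-11.6, 3.6, 13.6]
grip_width: 0.0094
```

```bash
python3 lid.py
```

```text
time_s 18.65
qpos [ 47.4444  12.5876 -63.4536 113.4515  12.73    61.9236 -19.5792]
tool_pos [0.4765 0.0698 0.1092]
tool_rot [-170.3243   89.5302 -168.2935]
force [-11.5654   3.6122  13.5974]
grip_width 0.0094
lid plane 1333 [-0.00011616 -0.00221867  0.0720721 ] z range [(0.47, np.float64(0.072)), (0.5, np.float64(0.0716)), (0.54, np.float64(0.0716)), (0.58, np.float64(0.0722)), (0.61, np.float64(0.0721))]
```

step_arm(
  deltas=[
    [-0.6, -0.003, 0, 0, 0],
    [-0.36, -0.004, 0, 0, 0],
    [-0.36, -0.004, 0, 0, 0],
    [-0.36, -0.02, 0, 0, 0],
    [-0.36, -0.06, 0, 0, 0],
    [-0.36, -0.11, 0, 0, 0],
    [-0.36, -0.13, 0, 0, 0],
  ],
)

```text
time_s: 19.58
tool_pos: [0.4818, 0.0705, 0.2436]
tool_rot: [-16.8, 89.7, -14.8]
force: [-0.1, -0.7, -0.5]
grip_width: 0.0278
```

```bash
python3 lid.py
python3 - <<'E'
from h import *
p,d,W=shot('scene')
np.savez('s2.npz',p=p,W=W)
m=(np.abs(W[...,0]-.4815)<.05)&(np.abs(W[...,1]+.032)<.05)&(W[...,2]>.09)&(W[...,2]<.115)
P=W[m]; print(len(P),P.min(0),P.max(0),np.median(P,0),cv2.minAreaRect(P[:,:2].astype(np.float32)*1000))
d=(p.max(2)<70)&(np.abs(W[...,0]-.4815)<.05)&(np.abs(W[...,1]+.032)<.045)&(W[...,2]>.098)
P=W[d]; print(len(P),np.median(P,0)); 
if len(P)>5: print(cv2.minAreaRect(P[:,:2].astype(np.float32)*1000))
cv2.imwrite('pics/knob.png',cv2.resize(p[140:260,180:320],(700,600),interpolation=2)[:,:,::-1])
plan([(.4815,-.0319,.2,2),(.4815,-.0319,.2,85)])
E
```

```text
time_s 19.575
qpos [ 55.6434   0.3349 -66.3099 103.8395   0.4598  75.7342  -8.7288]
tool_pos [0.4818 0.0705 0.2436]
tool_rot [-16.8169  89.6764 -14.7681]
force [-0.1153 -0.747  -0.4612]
grip_width 0.0278
lid plane 1463 [-0.00185675  0.00055934  0.07303605] z range [(0.47, np.float64(0.072)), (0.5, np.float64(0.0721)), (0.54, np.float64(0.0717)), (0.58, np.float64(0.0721)), (0.61, np.float64(0.0723))]
95 [ 0.45495216 -0.03824779  0.0905483 ] [ 0.50989327 -0.01623588  0.11029453] [ 0.48719492 -0.02733683  0.1054452 ] ((482.11761474609375, -27.276456832885742), (14.685964584350586, 56.57191848754883), 80.35367584228516)
74 [ 0.4847948  -0.02741057  0.10602171]
((483.58111572265625, -27.392295837402344), (14.149635314941406, 52.83672332763672), 84.84088134765625)
jaw yaw 2.01 q7 -8.8 down [ 0.006 -0.002 -1.   ] tool y [-0.035  0.999 -0.002]
(0.4815, -0.0319, 0.2, 2) -> [ 0.0432 -0.1019 -0.0044] 0.01
(0.4815, -0.0319, 0.2, 85) -> [ 0.0432 -0.1019 -0.0044] -82.99
```

View pics/knob.png

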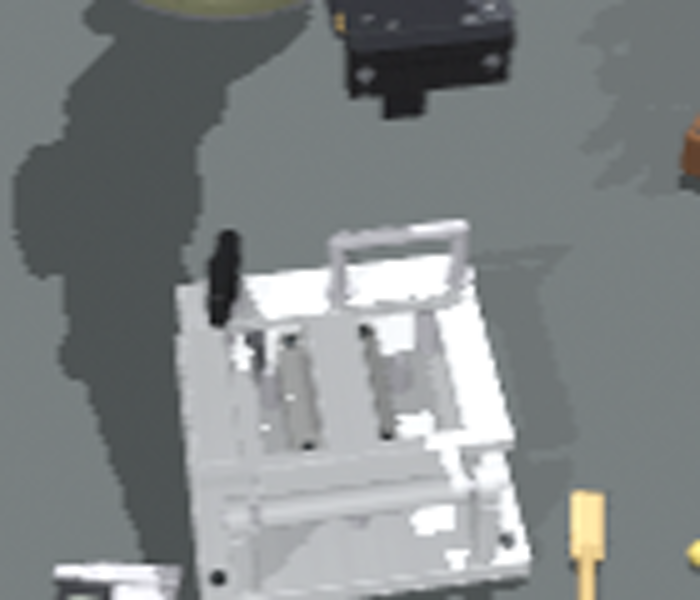

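Scene view: the lid is flat closed and the wing is at (225,278), lying about -8° in yaw, so nearly along x.

step_arm(
  deltas=[
    [0, 0, -0.005, 0, -8],
    [0, 0, -0.015, 0, -17],
    [0, 0, -0.03, -0.001, -27],
    [0, 0, -0.045, -0.002, -37],
    [0, 0, -0.06, -0.003, -47],
    [0, 0, -0.075, -0.004, -57],
    [0, 0, -0.09, -0.004, -67],
    [0, 0.02, -0.1, -0.004, -77],
    [0, 0.043, -0.1, -0.004, -80],
    [0, 0.043, -0.1, -0.004, -80],
    [0, 0.043, -0.1, -0.004, -80],
  ],
)

```text
time_s: 21.05
tool_pos: [0.4799, -0.0299, 0.1973]
tool_rot: [-56.6, 90.0, 25.4]
force: [0.2, 0.1, 0.2]
grip_width: 0.0435
```

Run:
```python
from h import *
st(); plan([(.482,-.030,.1,82)])
```

```text
time_s 21.05
qpos [ 60.2997   2.2461 -60.1868 108.1979   2.0554  70.6776  81.4532]
tool_pos [ 0.4799 -0.0299  0.1973]
tool_rot [-56.5603  89.979   25.4409]
force [0.198  0.1436 0.2447]
grip_width 0.0435
jaw yaw 82.0 q7 81.5 down [ 0.  0. -1.] tool y [-0.99   0.139 -0.   ]
(0.482, -0.03, 0.1, 82) -> [ 0.0973 -0.0021  0.0002] 0.0
```

step_arm(
  deltas=[
    [0, 0.03, -0.002, 0, 0],
    [0, 0.06, -0.002, 0, 0],
    [0, 0.08, -0.002, 0, 0],
    [0, 0.092, -0.002, 0, 0],
    [0, 0.097, -0.002, 0, 0],
    [0, 0.097, -0.002, 0, 0],
  ],
  newtons=25,
)

```text
time_s: 21.8
tool_pos: [0.4819, -0.0305, 0.1002]
tool_rot: [-94.6, 90.0, -12.6]
force: [-0.7, 0.3, 0.0]
grip_width: 0.0438
```

step_arm(
  deltas=[
    [-1, 0, 0, 0, 0],
    [-1, 0, 0, 0, 0],
    [-1, 0, 0, 0, 0],
    [-1, 0, 0, 0, 0],
    [-1, 0, 0, 0, 0],
    [-1, 0, 0, 0, 0],
  ],
  newtons=25,
)

```text
time_s: 22.55
tool_pos: [0.4819, -0.0285, 0.1]
tool_rot: [-7.2, 89.9, 74.9]
force: [0.8, 5.3, 1.0]
grip_width: 0.0132
```

step_arm(
  deltas=[
    [-1, 0, 0, 0.0015, 4],
    [-1, 0, 0, 0.002, 11],
    [-1, 0, 0, 0.002, 18],
    [-1, 0, 0, 0.002, 25],
    [-1, 0, 0, 0.002, 32],
    [-1, 0, 0, 0.002, 39],
    [-1, 0, 0, 0.002, 46],
    [-1, 0, 0, 0.002, 53],
    [-1, 0, 0, 0.002, 60],
    [-1, 0, 0, 0.002, 67],
    [-1, 0, 0, 0.002, 74],
    [-1, 0, 0, 0.002, 78],
  ],
)

```text
time_s: 24.05
tool_pos: [0.4798, -0.0304, 0.1]
tool_rot: [-151.4, 89.6, -147.6]
force: [-8.0, -2.6, 8.6]
grip_width: 0.0132
```

step_arm(
  deltas=[
    [-1, 0, 0, 0, 2],
    [-1, 0, 0, 0, 4],
    [-1, 0, 0, 0, 4],
    [-1, 0, 0, 0, 4],
  ],
)

```text
time_s: 24.55
tool_pos: [0.4797, -0.0305, 0.0999]
tool_rot: [-143.7, 89.6, -143.6]
force: [-8.3, -2.9, 8.3]
grip_width: 0.0131
```

Run:
```python
from h import *
st(); plan([]); print(np.round(monitor.get_obs()['wrist_torque'],2))
```

```text
time_s 24.55
qpos [ 45.8258   9.2988 -48.1873 114.496    8.2631  59.8627  -6.125 ]
tool_pos [ 0.4797 -0.0305  0.0999]
tool_rot [-143.6941   89.6053 -143.624 ]
force [-8.3112 -2.8632  8.2958]
grip_width 0.0131
jaw yaw 0.07 q7 -6.1 down [-0.006 -0.004 -1.   ] tool y [-0.001  1.    -0.004]
[-0.58  1.51  0.47]
```

step_arm(
  deltas=[
    [-1, 0, 0, 0, 2],
    [-1, 0, 0, 0, 3],
    [-1, 0, 0, 0, 3],
    [-1, 0, 0, 0, 2],
    [-0.4, 0, 0, 0, 2],
    [0, 0, 0, 0, 2],
    [0, 0, 0, 0, 2],
    [0, -0.02, 0, 0, 2],
    [0, -0.06, 0, 0, 2],
    [0, -0.11, 0, 0, 2],
    [0, -0.16, -0.03, 0, 2],
    [0, -0.16, -0.03, 0, 2],
  ],
)

```text
time_s: 26.05
tool_pos: [0.4842, -0.0612, 0.2637]
tool_rot: [-23.1, 89.5, -25.3]
force: [0.3, 0.3, -0.3]
grip_width: 0.0436
```

```bash
python3 lid.py
python3 - <<'E'
from h import *
p,_,W=shot('scene'); W0=np.load('scene0.npz')['W']
d=(p.max(2)<70)&(np.abs(W[...,0]-.4815)<.05)&(np.abs(W[...,1]+.03)<.05)&(W[...,2]>.098)&(W[...,2]<.13)
P=W[d]; print('knob',len(P),np.median(P,0),cv2.minAreaRect(P[:,:2].astype(np.float32)*1000))
for t in('cover_sprue','side_cutters','caliper','brush','scraper'):
    for r in regions_of('scene',t)[:1]: print(t,r['p'],r['pixel'],np.nanmedian(W[r['pixels']],0).round(3))
cv2.imwrite('pics/final.png',p[:,:,::-1])
E
```

```text
time_s 26.05
qpos [ 51.3358  -1.0687 -46.2322 102.4355  -0.628   77.8765   3.0285]
tool_pos [ 0.4842 -0.0612  0.2637]
tool_rot [-23.1337  89.5437 -25.3404]
force [ 0.3437  0.3098 -0.3   ]
grip_width 0.0436
lid plane 1462 [-0.00377883 -0.00074529  0.0741717 ] z range [(0.47, np.float64(0.0719)), (0.5, np.float64(0.0716)), (0.54, np.float64(0.072)), (0.58, np.float64(0.0719)), (0.61, np.float64(0.0721))]
knob 60 [ 0.48619803 -0.0284311   0.10437845] ((481.2041320800781, -28.674894332885742), (50.960086822509766, 19.14552116394043), 86.59339141845703)
cover_sprue 0.63 [135.5, 212.9] [ 0.461 -0.3    0.031]
side_cutters 0.75 [343.0, 240.6] [0.625 0.288 0.008]
caliper 0.96 [193.7, 271.2] [ 0.666 -0.128  0.005]
brush 0.62 [121.1, 261.8] [ 0.615 -0.313  0.017]
scraper 0.72 [298.1, 270.1] [0.697 0.144 0.012]
```

View pics/final.png

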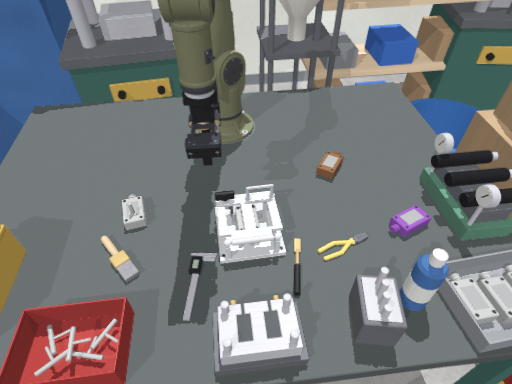

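The wing at (225,195) now lies along y, the lid is flat, the bystanders haven't moved, and the gripper is clear. Handing in.

```bash
python3 -c "
from h import *
print(env.sign_off()); st()"
```

```text
the job is handed in; nothing more can be done
None
the job is handed in; nothing more can be done
```

The finished cover is in the nest with its neck to the front. The lid is lowered shut and the wing knob is turned clockwise to its stop. I handed the job in at about 26 s on the robot's clock, and sign-off gave no verdict.

- **Cover:** I let go at nest height, with 6 N of support under it. A top view with the lid still open showed the neck between the front pins, but I did not measure its sideways position against the 6 mm limit. While lowering it, a side force of about 5 N built up, so I shifted 1 mm to follow it. There was no second look at the cover after the lid closed.
- **Lid:** It came down at no more than about 0.6 rad/s, held by the handle. The final check put it within 0.004 rad of closed.
- **Knob:** The gripper turned to the locked direction and past it by at least 2°, against about 0.5 N m, well over the knob's friction. The camera measured the wing at about 87° rather than the expected 92°. At that reading the lock is at about 1.48 rad, still above the 1.35 needed. I put the gap down to the oblique view.
- **Bystanders:** The sprue cover and all four hand tools are within 5 mm of where they started, which is about the measurement noise. The gripper was about 15 cm clear of everything at the end.

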